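# Fit the sack-truck wheel on its freshly painted axle

### The job

The wheel bracket of the sack truck is back from painting and is bolted flat to the bench with its axle pointing up. Pull the green masking cap off the axle and put it down on the bench clear of the bracket. Then slide the bronze spacer bush, flange down, along the axle until it sits on the shoulder, and after it the wheel, hub side up as it lies, until its hub sits on the bush; lower both gently without letting them drop, and do not push the small tin or the sanding block about.

Things in the scene. Friction and masses are not known exactly. Their poses are not given: they have to be found in the camera images.
- bracket: Fixed red steel plate, 125 x 105 x 8 mm, on the bench; bolt heads (tops at 16 mm) and an upright bare steel axle at its centre. Origin: centre of the plate's underside, on the axle's axis; z up. A red boss 49 mm across ends in a flat shoulder 28 mm above the origin; the axle, 20 mm in diameter, rises from there to 126 mm, its last 7 mm tapering to 12 mm.
- shoulder (a point): Centre of the flat shoulder at the foot of the axle, 28 mm above the bracket's origin.
- axle_tip (a point): Top of the axle, 126 mm above the bracket's origin.
- cap: Loose green masking cap, a cup upside down over the axle's end: 35 mm in diameter (38 mm at a 3 mm lip at the lower end), 45 mm long, 26 mm inside, 5 mm thick on top. Origin: centre of its open lower end; z to its closed top. At the start the origin is 86 mm above the bracket's underside, the closed top on the axle's tip.
- bush: Loose bronze-coloured spacer bush, 50 mm high, standing on its flange: flange 60 mm in diameter and 7 mm thick, sleeve above it 42 mm in diameter, through bore 24 mm. Origin: centre of the flange's underside; z up along the bore. Home: its origin at the shoulder.
- bush_top (a point): Centre of the bush's upper end, 50 mm above its origin; the wheel's hub rests here.
- wheel: Loose wheel lying flat: black tyre 170 mm in diameter, 30 mm wide, grey rim; hub 38 mm in diameter, 40 mm high, its foot 2 mm below the tyre, through bore 24 mm. Round the hub is an open recess, 133 mm in diameter, its ribbed floor 14 mm up: fingers can close on the hub from above. Origin: centre of the hub's foot; z up. Home: 78 mm above the bracket's origin.
- hub_top (a point): Centre of the hub's upper end, 40 mm above the wheel's origin.
- small_tin: Bystander: small paint-smeared tin, 76 mm in diameter, 61 mm high; origin at the centre of its underside. It may stand where the bush could have stood.
- sanding_block: Bystander: brown cork sanding block, 112 x 62 x 26 mm, lying flat; origin at the centre of its underside.
Things that resemble listed ones, but are neither listed nor needed, are in the scene too. Leave any orange look-alike of the cap alone.

How it is judged:
On the way, in this order (a step that is already met when the one before it is completed fails the run):
1. the cap is off the axle and down on the bench, clear of the bracket (horizontal distance between cap and bracket above 0.1 m and height (world z) of cap between -0.01 and 0.05 m), for 0.2 s.
2. the bush is home on the shoulder, flange down, before the wheel is on the axle (z of bush in the frame of shoulder below 0.003 m and horizontal distance between bush and shoulder below 0.005 m and angle between bush's own z axis and vertical below 0.06 rad and horizontal distance between wheel and bracket above 0.05 m), for 0.2 s.
3. the wheel is home on the bush (z of wheel in the frame of bush_top below 0.003 m and horizontal distance between wheel and shoulder below 0.005 m and angle between wheel's own z axis and vertical below 0.06 rad), for 0.2 s.
At the end, for the whole second after the job is handed in: Bush on the axle, flange down, within 3 mm of the shoulder; wheel above it, hub side up, hub foot 74 to 81 mm above the bench; both within 5 mm of the axis, within 0.06 rad of level, at rest. Cap at rest on the bench (origin under 50 mm high), over 100 mm from the axle (all of step 1 and z of bush in the frame of shoulder below 0.003 m and horizontal distance between each of bush, wheel and shoulder below 0.005 m and angle between each of bush, wheel's own z axis and vertical below 0.06 rad and height (world z) of wheel between 0.074 and 0.081 m and linear speed of each of wheel, bush below 0.02 m/s and linear speed of cap below 0.05 m/s); the robot touches nothing.
It fails at once if the bush drops along the axle (faster than 0.45 m/s while threaded on it) (horizontal distance between bush and bracket below 0.012 m and z of bush in the frame of axle_tip below 0 m and linear speed of bush above 0.45 m/s).
It fails at once if the wheel drops along the axle (faster than 0.45 m/s while threaded on it) (horizontal distance between wheel and bracket below 0.012 m and z of wheel in the frame of axle_tip below 0 m and linear speed of wheel above 0.45 m/s).
It fails at once if the small tin or the sanding block is pushed more than 40 mm (distance of any of small_tin, sanding_block from where it was at the start of the episode above 0.04 m).
It also fails if it takes over 67 s, if anything falls off the work surface, if the arm or the gripper's body presses on something with over 40 N, if the wrist force passes 120 N, or if a joint passes its speed limit or range.

### The arm

A 7-joint arm with a two-finger parallel gripper is mounted at the origin on a cart in front of the work surface, level with it; the furniture and walls round the work are solid. World frame = base frame: x ahead of the robot, y to its left, z up, the work surface at z = 0. Lengths are in m, angles in rad, forces in N, time in s.
With the tool pointing down it reaches from about 0.35 to 0.9 m from the base axis. Payload 8.1 kg.
Tool frame: the origin (TCP) lies at the very end of the fingers, on their centre line; the grasp point (between the pads) lies 19 mm behind it; z points along the fingers, x is the direction in which the jaws open and shut, and the axes are right-handed (so a half turn about z gives the same grasp; the last joint's range is limited). The gripper opens to 92 mm and grips with 3 to 60 N. Pads are 19 mm wide; open, the fingers measure 130 mm over their backs; the gripper's body (75 mm by 190 mm) begins 47 mm behind the grasp point.
Start: joints at [-1.25, 0.434, 0.025, 1.573, -0.012, 1.134, -0.075], TCP at [0.257, 0.57, 0.227] pointing down, gripper open.
Joint ranges: [-2.62, 2.62], [-0.44, 2.09], [-1.27, 1.32], [0.08, 2.57], [-1.32, 4.46], [0.12, 2], [-2.74, 2.74]. Speed limits (rad/s): [2.22, 2.22, 3.01, 3.01, 3.14, 3.14, 3.14].

### API

Orientations are given as a rotation vector (axis times angle).
In Python, from cell import status, viewer, arm gives the robot as it stands.
- The arm moves only by the tool jog_arm, never from a script. Its argument "commands" is text: rows parted by semicolons, each of 7 numbers parted by spaces: the closure, from -1 (fully open) to 1 (shut), then the shift along the world's x, y, z normalised to -1 to 1, where 1 is 0.3 m, then the turn, a rotation vector about the world's x, y, z normalised to -1 to 1, where 1 is 2 pi rad. In form: jaw dx dy dz wx wy wz; .... A call has exactly 5 rows; each row shifts and turns the commanded pose from where the row before left it; what a row does not reach is not made up. A row lasts 1/10 s, in which the tool goes at most 50 mm and 8.59 degrees, less where a joint would pass 70% of its speed; a pose out of reach is approached as far as the arm can. A call with a number of a shift or a turn outside -1 to 1 is refused whole. A call with a gripper value outside its range is refused whole. The fingers move at their own pace and stop on an object; "force" is the grip in N (left out, the last holds). Time passes only in rows, so rows that do not move let the fingers close, or fill a call up. It gives the time, the measured TCP pose, the force and the opening at its end, in the units of the state.
- status.observe(): the state, without advancing time (a new reading comes with each control period).
- viewer.get_image(name): name is "scene" or "top" or "wrist"; returns a dict with "pixels" (420x560x3 uint8, red, green, blue), "z_map" (420x560 float32, m along the optical axis (not along the pixel's ray), 0 where there is no reading), "camera_matrix" (3x3 intrinsics, pixels), "R" (3x3) and "t" (3): a world point X has camera coordinates R X + t. Camera axes: x right, y down, z forward; pixel columns grow to the right and rows downward; lengths in m; the calibration is good to about 2 mm. A picture is of the moment at which its call begins.
- arm.sign_off(): hands the job in, once; it reports no verdict.
The state is a dict: "clock": time; "joints": joint angles; "dq": joint speeds; "joint_efforts": joint torques, N m; "position": TCP position; "ee_rot": TCP orientation; "force": force on the tool from outside, world axes, zero at the start; "ft_torque": the same for the moment, N m; "width": opening from 0.0 (shut) to 1.0 (fully open).
Only numpy, scipy, OpenCV 4.12 (cv2) and the standard library are available. Lean on these libraries where they do the work, as an engineer would, in place of code of your own. Each camera call takes 0.05 s, during which the arm holds its last target. There are 200 camera calls.

## Working session

There is one attempt and no reset: what is moved stays moved. The work goes in short steps, Python scripts to look and compute and a tool call to move; the robot and the scene stay as the last step left them, time stands still between calls to the robot, and variables do not carry over. Pictures are saved under pics/ and viewed, about 8 in all and at most 12, crops included, and the job is handed in when it is done.

Besides the shell and the picture viewer there is one more tool, called as name(argument=value, ...) on one line, values as JSON. jog_arm: Moves the arm, as the interface text tells. Scaled input: -1 to 1 covers 0.3 m each way for a shift and 2 pi rad each way for a turn. Its arguments: {"type":"object","properties":{"commands":{"type":"string"},"force":{"type":"number"}},"required":["commands"]}

```bash
ls; mkdir -p pics; python3 - <<'E'
from cell import status, viewer
import cv2,numpy as np,pickle
d={}
for n in("scene","top"):
    i=viewer.get_image(n);d[n]=i
    cv2.imwrite(f"pics/{n}0.png",i["pixels"][:,:,::-1])
pickle.dump(d,open("v0.pkl","wb"))
for n in d: print(n,-d[n]["R"].T@d[n]["t"],d[n]["camera_matrix"][0,0],(d[n]["z_map"]>0).mean())
s=status.observe();print({k:np.round(v,3) for k,v in s.items()})
E
```

```text
pics
scene [-0.23212147 -0.48533774  0.73818778] 383.57265851348916 0.9955952380952381
top [0.36061623 0.18017965 1.14776148] 411.75817870368627 0.9960586734693877
{'clock': np.float64(0.1), 'joints': array([-1.25 ,  0.435,  0.025,  1.574, -0.012,  1.134, -0.075]), 'dq': array([ 0.001, -0.002,  0.   , -0.003, -0.   ,  0.001,  0.   ]), 'joint_efforts': array([ 3.0000e-03, -6.6913e+01,  9.8800e-01, -3.1515e+01, -6.1000e-02,
        3.7000e-02,  0.0000e+00]), 'position': array([0.257, 0.569, 0.226]), 'ee_rot': array([ 2.638e+00,  1.704e+00, -2.000e-03]), 'force': array([ 0.144, -0.405, -0.168]), 'ft_torque': array([ 0.021, -0.066, -0.025]), 'width': np.float64(1.0)}
```

View pics/top0.png

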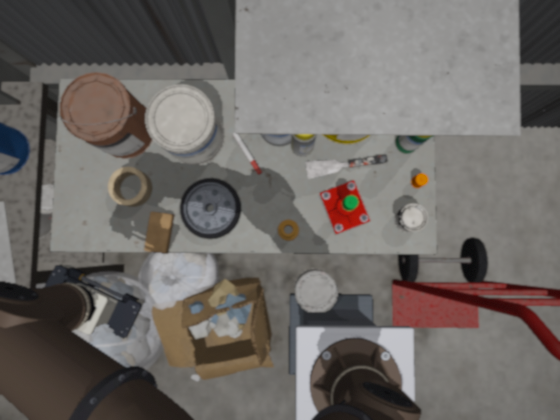

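View pics/scene0.png

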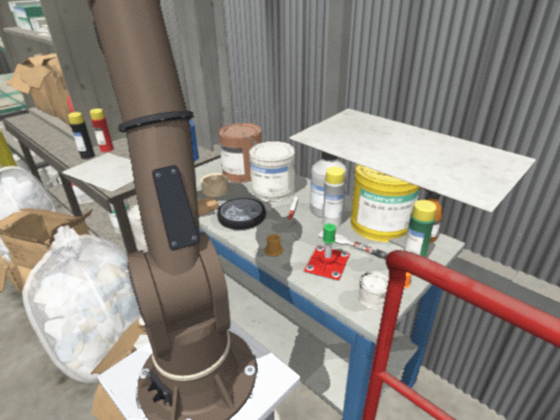

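The top view shows the bracket at about (345,207), green cap (350,202), bush (288,230), wheel (211,208), cork block (159,231) and tin (411,216). There is an overhanging shelf above row 135, and the orange look-alike is at (420,180).

```bash
cat > h.py <<'E'
import numpy as np,cv2
def ray(i,uv,z):
    "pixel(s) onto the plane at height z"
    K,R,t=i["camera_matrix"],i["R"],i["t"];uv=np.atleast_2d(uv).astype(float)
    d=(np.c_[uv,np.ones(len(uv))]@np.linalg.inv(K).T)@R;c=-R.T@t
    return c+d*((z-c[2])/d[:,2])[:,None]
def cloud(i):
    K,R,t=i["camera_matrix"],i["R"],i["t"];h,w=i["z_map"].shape
    u,v=np.meshgrid(np.arange(w),np.arange(h));Z=i["z_map"]
    P=np.stack([(u-K[0,2])/K[0,0]*Z,(v-K[1,2])/K[1,1]*Z,Z],-1)
    return (P-t)@R
def hsv(i): return cv2.cvtColor(i["pixels"],cv2.COLOR_RGB2HSV)
def big(m):
    n,l,s,c=cv2.connectedComponentsWithStats(m.astype(np.uint8));k=1+np.argmax(s[1:,4]);return l==k
def ell(m):
    c=max(cv2.findContours(m.astype(np.uint8),cv2.RETR_EXTERNAL,cv2.CHAIN_APPROX_NONE)[0],key=len)
    return cv2.fitEllipse(cv2.convexHull(c))
E
python3 - <<'E'
import pickle;from h import *
d=pickle.load(open("v0.pkl","rb"));i=d["top"];P=cloud(i);H=hsv(i)
def win(m,r):
    o=np.zeros_like(m);o[r[1]:r[3],r[0]:r[2]]=m[r[1]:r[3],r[0]:r[2]];return o
h,s,v=H[...,0],H[...,1],H[...,2]
for n,m in dict(cap=win((h>45)&(h<80)&(s>150),(330,185,370,225)),red=win(((h<6)|(h>174))&(s>150),(310,170,380,240)),
  bush=win((h>6)&(h<25)&(s>130)&(P[...,2]>.005),(270,215,305,245)),
  bushtop=win((h>6)&(h<25)&(s>130)&(P[...,2]>.035),(270,215,305,245)),
  wheel=win((P[...,2]>.02)&(P[...,2]<.06),(175,170,246,245)),
  hub=win((P[...,2]>.033)&(P[...,2]<.06),(200,195,225,220)),
  block=win((P[...,2]>.01),(140,208,178,256)),
  tin=win((P[...,2]>.05),(392,198,432,235)),tape=win((P[...,2]>.01),(100,160,152,210)),
  shelf=win((P[...,2]>.3),(230,0,520,150))).items():
    m=big(m);z=np.percentile(P[m][:,2],[5,50,95]);e=ell(m)
    print(n,m.sum(),"z",z.round(3),"ell",np.round(e[0],1),np.round(e[1],1),round(e[2]),"plane@95",ray(i,e[0],z[2])[0].round(4),"bbox",P[m].min(0).round(3),P[m].max(0).round(3))
    if n=="red":
        c=max(cv2.findContours(m.astype(np.uint8),0,1)[0],key=len);r=cv2.minAreaRect(c);print(r,ray(i,r[0],.008),ray(i,cv2.boxPoints(r),.008))
E
```

```text
cap 132 z [0.115 0.131 0.134] ell [349.8 202.2] [11.9 13.3] 49 plane@95 [0.4766 0.0315 0.134 ] bbox [0.361 0.015 0.104] [0.493 0.18  1.148]
red 1008 z [0.005 0.009 0.028] ell [344.2 206.6] [41.7 46.7] 158 plane@95 [0.4765 0.0314 0.0276] bbox [ 0.361 -0.029  0.   ] [0.545 0.18  1.148]
((344.32757568359375, 206.5689697265625), (43.638404846191406, 35.83919906616211), 68.19859313964844) [[0.47874997 0.02835693 0.008     ]] [[ 0.51657431  0.09696283  0.008     ]
 [ 0.55443958  0.00400709  0.008     ]
 [ 0.44119548 -0.03975953  0.008     ]
 [ 0.40389833  0.05243719  0.008     ]]
bush 220 z [0.006 0.047 0.053] ell [288.  229.6] [19.1 19.4] 151 plane@95 [0.4117 0.1844 0.0529] bbox [0.388 0.16  0.005] [0.441 0.21  0.055]
bushtop 121 z [0.047 0.05  0.053] ell [288.4 228.9] [15.  15.4] 104 plane@95 [0.4136 0.1832 0.0534] bbox [0.395 0.163 0.037] [0.433 0.203 0.055]
wheel 1197 z [0.025 0.031 0.035] ell [210.4 208.1] [60.8 61.8] 58 plane@95 [0.4702 0.3957 0.0355] bbox [0.389 0.314 0.02 ] [0.555 0.481 0.041]
hub 100 z [0.035 0.04  0.043] ell [209.4 207.4] [13.4 13.8] 122 plane@95 [0.4714 0.3971 0
[... 183 characters left out ...]
577 1.148]
tin 625 z [0.051 0.055 0.061] ell [413.3 217.1] [27.9 29.5] 107 plane@95 [ 0.4462 -0.1459  0.0612] bbox [ 0.361 -0.186  0.05 ] [0.481 0.18  1.148]
tape 920 z [0.016 0.047 0.051] ell [129.7 186.4] [39.2 43.4] 103 plane@95 [0.5265 0.6122 0.0513] bbox [0.477 0.566 0.01 ] [0.581 0.672 0.054]Traceback (most recent call last):
  File "<stdin>", line 14, in <module>
  File "h.py", line 17, in ell
    return cv2.fitEllipse(cv2.convexHull(c))
           ~~~~~~~~~~~~~~^^^^^^^^^^^^^^^^^^^
cv2.error: OpenCV(4.12.0) /io/opencv/modules/imgproc/src/shapedescr.cpp:361: error: (-201:Incorrect size of input array) There should be at least 5 points to fit the ellipse in function 'fitEllipseNoDirect'
```

```bash
python3 - <<'E'
import pickle;from h import *
d=pickle.load(open("v0.pkl","rb"));P=cloud(d["top"])
for u,v in((300,125),(400,125),(260,60),(247,125),(180,110),(100,95),(303,136),(412,143),(300,246)):print(u,v,P[v,u].round(3))
E
```

```text
300 125 [0.627 0.159 0.279]
400 125 [ 0.63  -0.058  0.273]
260 60 [0.768 0.246 0.288]
247 125 [0.626 0.273 0.28 ]
180 110 [0.7   0.452 0.161]
100 95 [0.73  0.641 0.183]
303 136 [0.626 0.149 0.195]
412 143 [ 0.635 -0.135  0.102]
300 246 [0.369 0.151 0.   ]
```

jog_arm(commands="-1 0.06 -0.15 0 0 0 0; -1 0.06 -0.15 0 0 0 0; -1 0.06 -0.15 0 0 0 0; -1 0.06 -0.15 0 0 0 0; -1 0.06 -0.15 0 0 0 0")

```text
clock: 0.6
position: [0.3473, 0.3426, 0.2265]
ee_rot: [2.639, 1.705, -0.0]
force: [2.7, -0.2, -0.4]
width: 0.997
```

jog_arm(commands="-1 0.06 -0.15 0 0 0 0; -1 0.06 -0.15 0 0 0 0; -1 0.06 -0.15 0 0 0 0; -1 0.06 -0.15 0 0 0 0; -1 0.06 -0.15 0 0 0 0")

```text
clock: 1.1
position: [0.4372, 0.1178, 0.2268]
ee_rot: [-2.639, -1.705, -0.0]
force: [1.3, 1.5, 1.0]
width: 0.998
```

jog_arm(commands="-1 0.06 -0.14 0 0 0 0; -1 0.06 -0.1 0 0 0 0; -1 0 0 0 0 0 0; -1 0 0 0 0 0 0; -1 0 0 0 0 0 0")

```text
clock: 1.6
position: [0.4724, 0.0489, 0.2265]
ee_rot: [-2.637, -1.706, 0.001]
force: [-0.4, 0.8, -0.0]
width: 1.0
```

```bash
python3 - <<'E'
from h import *; from cell import status,viewer
i=viewer.get_image("wrist");cv2.imwrite("pics/w1.png",i["pixels"][:,:,::-1])
s=status.observe();print(s["position"],s["force"]);H=hsv(i);P=cloud(i)
print("cam",-i["R"].T@i["t"])
m=(H[...,0]>45)&(H[...,0]<80)&(H[...,1]>150)
m=big(m);e=ell(m);print("cap",e,ray(i,e[0],.131),P[m].min(0),P[m].max(0))
t=m&(abs(P[...,2]-.131)<.004);e=ell(big(t));print("captop",e,ray(i,e[0],.131),np.median(P[t],0))
E
```

```text
[0.4724122  0.04907044 0.22653076] [ 1.1716451  -0.4052228   0.54388106]
cam [0.40337151 0.0799078  0.38375354]
cap ((264.5086975097656, 228.16375732421875), (24.41469383239746, 29.645471572875977), 174.13612365722656) [[0.48018269 0.03085938 0.131     ]] [0.40337151 0.01934987 0.12819314] [0.49437699 0.0799078  0.38375354]
captop ((264.5086975097656, 228.16375732421875), (24.41469383239746, 29.645471572875977), 174.13612365722656) [[0.48018269 0.03085938 0.131     ]] [0.48319197 0.03320975 0.13006975]
```

View pics/w1.png

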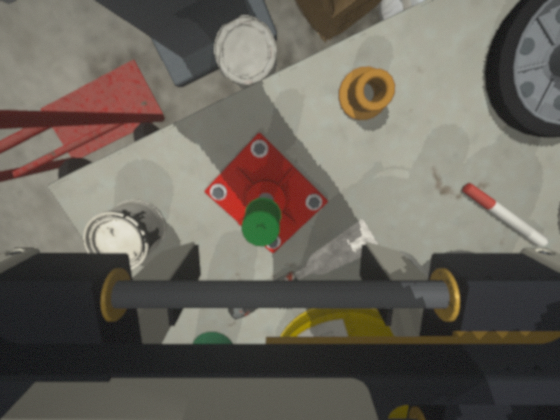

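Wrist view: cap at about (262,228) on the bracket, bush at (368,92), tin at (115,237). The gripper is aligned, so I'll go down on the cap.

jog_arm(commands="-1 0.02 -0.06 0 0 0 0; -1 0 0 -0.14 0 0 0; -1 0 0 -0.14 0 0 0; -1 0 0 -0.14 0 0 0; -1 0 0 0 0 0 0", force=20)

```text
clock: 2.15
position: [0.4751, 0.0306, 0.0968]
ee_rot: [-2.634, -1.706, 0.013]
force: [-1.0, 0.1, 0.5]
width: 1.002
```

jog_arm(commands="1 0 0 0 0 0 0; 1 0 0 0 0 0 0; 1 0 0 0 0 0 0; 1 0 0 0 0 0 0; 1 0 0 0 0 0 0", force=20)

```text
clock: 2.65
position: [0.4796, 0.0299, 0.1016]
ee_rot: [2.639, 1.704, 0.003]
force: [0.6, 0.1, 0.1]
width: 0.617
```

Still closing. I'll wait, then pull.

jog_arm(commands="1 0 0 0 0 0 0; 1 0 0 0 0 0 0; 1 0 0 0 0 0 0; 1 0 0 0 0 0 0; 1 0 0 0 0 0 0")

```text
clock: 3.15
position: [0.479, 0.0297, 0.1007]
ee_rot: [-2.639, -1.704, 0.0]
force: [-1.3, -0.7, 1.3]
width: 0.382
```

jog_arm(commands="1 0 0 0.04 0 0 0; 1 0 0 0.06 0 0 0; 1 0 0 0.06 0 0 0; 1 0 0 0.06 0 0 0; 1 0 0 0.02 0 0 0")

```text
clock: 3.65
position: [0.4801, 0.0298, 0.175]
ee_rot: [2.638, 1.704, 0.005]
force: [-0.2, 0.1, -0.7]
width: 0.383
```

jog_arm(commands="1 0.02 0.14 0 0 0 0; 1 0.02 0.14 0 0 0 0; 1 0.02 0.14 0 0 0 0; 1 0.01 0.14 0 0 0 0; 1 0 0 0 0 0 0")

```text
clock: 4.15
position: [0.4993, 0.2048, 0.1724]
ee_rot: [-2.63, -1.714, -0.002]
force: [-0.5, -0.5, -0.6]
width: 0.385
```

jog_arm(commands="1 0 0 -0.14 0 0 0; 1 0 0 -0.14 0 0 0; 1 0 0 -0.14 0 0 0; 1 0 0 -0.04 0 0 0; 1 0 0 -0.03 0 0 0")

```text
clock: 4.65
position: [0.4996, 0.1971, 0.0251]
ee_rot: [-2.639, -1.704, 0.003]
force: [0.5, 1.0, -0.8]
width: 0.381
```

jog_arm(commands="1 0 0 -0.015 0 0 0; 1 0 0 -0.01 0 0 0; 1 0 0 0 0 0 0; 1 0 0 0 0 0 0; 1 0 0 0 0 0 0")

```text
clock: 5.15
position: [0.5005, 0.198, 0.019]
ee_rot: [2.639, 1.704, 0.002]
force: [1.0, -0.4, -0.8]
width: 0.378
```

jog_arm(commands="1 0 0 -0.006 0 0 0; 1 0 0 -0.006 0 0 0; 1 0 0 0 0 0 0; 1 0 0 0 0 0 0; 1 0 0 0 0 0 0")

```text
clock: 5.65
position: [0.5004, 0.1979, 0.0148]
ee_rot: [2.639, 1.704, 0.001]
force: [0.9, 1.0, 4.0]
width: 0.383
```

jog_arm(commands="-0.5 0 0 0 0 0 0; -0.5 0 0 0 0 0 0; -0.5 0 0 0 0 0 0; -0.5 0 0 0 0 0 0; -0.5 0 0 0 0 0 0")

```text
clock: 6.15
position: [0.4999, 0.1976, 0.0145]
ee_rot: [-2.639, -1.704, 0.0]
force: [0.5, 0.8, -0.5]
width: 0.735
```

jog_arm(commands="-0.5 0 0 0.1 0 0 0; -0.5 0 0 0.14 0 0 0; -0.5 0 0 0.15 0 0 0; -0.5 0 0 0.1 0 0 0; -0.5 -0.06 0 0 0 0 0")

```text
clock: 6.65
position: [0.4861, 0.1985, 0.1661]
ee_rot: [2.639, 1.702, 0.014]
force: [0.6, 0.5, 0.0]
width: 0.748
```

```bash
python3 - <<'E'
from h import *; from cell import status,viewer
i=viewer.get_image("wrist");cv2.imwrite("pics/w2.png",i["pixels"][:,:,::-1])
s=status.observe();print(s["position"],s["width"]);H=hsv(i);P=cloud(i)
h,sa=H[...,0],H[...,1]
print("cam",-i["R"].T@i["t"])
b=(h>8)&(h<25)&(sa>130)
for z0,z1,z in((.04,.056,.05),(.003,.012,.007)):
    m=big(b&(P[...,2]>z0)&(P[...,2]<z1));e=ell(m);print("bush",z,m.sum(),e,ray(i,e[0],z))
g=big((h>45)&(h<80)&(sa>100));print("cap",P[g].min(0),P[g].max(0),np.median(P[g],0))
E
```

```text
[0.4807536  0.19823375 0.16363535] 0.7464967933729079
cam [0.41570037 0.22920914 0.32286281]
bush 0.05 1174 ((230.24252319335938, 139.3701171875), (45.080902099609375, 48.47297668457031), 151.8270721435547) [[0.41351885 0.1847688  0.05      ]]
bush 0.007 702 ((236.06268310546875, 136.9380645751953), (55.222171783447266, 57.16477584838867), 143.98362731933594) [[0.41346608 0.1842435  0.007     ]]
cap [ 0.41570037  0.17489131 -0.00150465] [0.5367254  0.22920914 0.32286281] [0.49810162 0.19897095 0.04389443]
```

View pics/w2.png

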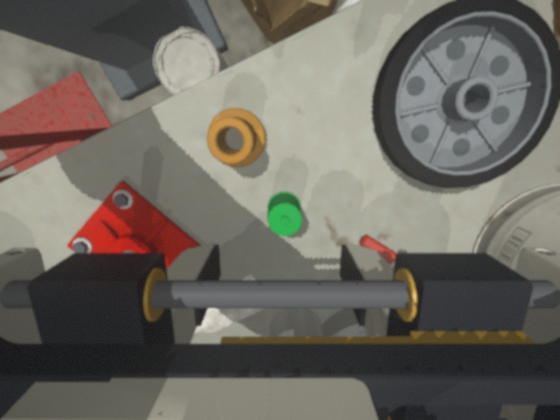

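The cap stands on the bench at (285,210), clear of the bracket. The bush is at (235,138), world (0.4135, 0.1845). Next I'll grasp it high on the sleeve so the axle tip clears the gripper body later.

jog_arm(commands="-0.5 -0.11 -0.023 0 0 0 0; -0.5 -0.112 -0.023 0 0 0 0; -0.5 0 0 -0.14 0 0 0; -0.5 0 0 -0.14 0 0 0; -0.5 0 0 -0.1 0 0 0")

```text
clock: 7.2
position: [0.4144, 0.1835, 0.0458]
ee_rot: [-2.639, -1.705, 0.002]
force: [0.3, 0.6, 0.3]
width: 0.751
```

jog_arm(commands="-0.5 0 0 0 0 0 0; -0.5 0 0 0 0 0 0; -0.5 0 0 0 0 0 0; -0.5 0 0 0 0 0 0; -0.5 0 0 0 0 0 0")

```text
clock: 7.7
position: [0.4162, 0.1844, 0.0487]
ee_rot: [-2.639, -1.705, -0.004]
force: [0.1, -0.3, 0.1]
width: 0.75
```

```bash
python3 - <<'E'
from cell import status
s=status.observe();print(s["position"],s["ee_rot"],s["force"])
E
```

```text
[0.41616604 0.1843771  0.04873151] [-2.6388679  -1.70451347 -0.00351635] [ 0.11198362 -0.33392433  0.07933279]
```

jog_arm(commands="-0.5 -0.009 0 -0.02 0 0 0; -0.5 0 0 -0.02 0 0 0; -0.5 0 0 0 0 0 0; 1 0 0 0 0 0 0; 1 0 0 0 0 0 0", force=40)

```text
clock: 8.2
position: [0.4128, 0.1839, 0.0356]
ee_rot: [2.639, 1.704, -0.0]
force: [-0.5, -0.1, 0.2]
width: 0.626
```

jog_arm(commands="1 0 0 0 0 0 0; 1 0 0 0 0 0 0; 1 0 0 0 0 0 0; 1 0 0 0 0 0 0; 1 0 0 0 0 0 0")

```text
clock: 8.7
position: [0.4128, 0.1839, 0.0357]
ee_rot: [-2.639, -1.704, -0.0]
force: [0.1, -0.3, 1.2]
width: 0.445
```

jog_arm(commands="1 0 0 0.03 0 0 0; 1 0 0 0.04 0 0 0; 1 0 0 0.1 0 0 0; 1 0 0 0.15 0 0 0; 1 0 0 0.15 0 0 0")

```text
clock: 9.2
position: [0.4119, 0.1832, 0.1783]
ee_rot: [2.639, 1.704, -0.003]
force: [1.3, 1.4, -2.9]
width: 0.444
```

jog_arm(commands="1 0 -0.05 0.02 0 0 0; 1 0 -0.1 0.01 0 0 0; 1 0 -0.1 0 0 0 0; 1 0 0 0 0 0 0; 1 0 0 0 0 0 0")

```text
clock: 9.7
position: [0.4123, 0.1081, 0.1855]
ee_rot: [-2.64, -1.702, 0.001]
force: [-0.8, 0.5, -2.9]
width: 0.443
```

```bash
python3 - <<'E'
from h import *; from cell import status,viewer
import pickle
d={n:viewer.get_image(n) for n in("wrist","top","scene")};pickle.dump(d,open("v3.pkl","wb"))
s=status.observe();print(s["position"],s["width"],s["force"])
c=d["wrist"]["pixels"];a=d["scene"]["pixels"][180:320,200:400];a=cv2.resize(a,None,fx=2,fy=2)
t=cv2.resize(d["top"]["pixels"][160:250,260:400],(400,257))
o=np.zeros((420+285,800,3),np.uint8);o[:420,:560]=c;o[420:700,:400]=a;o[420:677,400:]=t
o=cv2.resize(o,None,fx=.85,fy=.85);cv2.imwrite("pics/m3.png",o[:,:,::-1])
E
```

```text
[0.41253962 0.10963284 0.18546306] 0.4484763014547032 [ 0.18778637  0.14645243 -1.54245984]
```

View pics/m3.png

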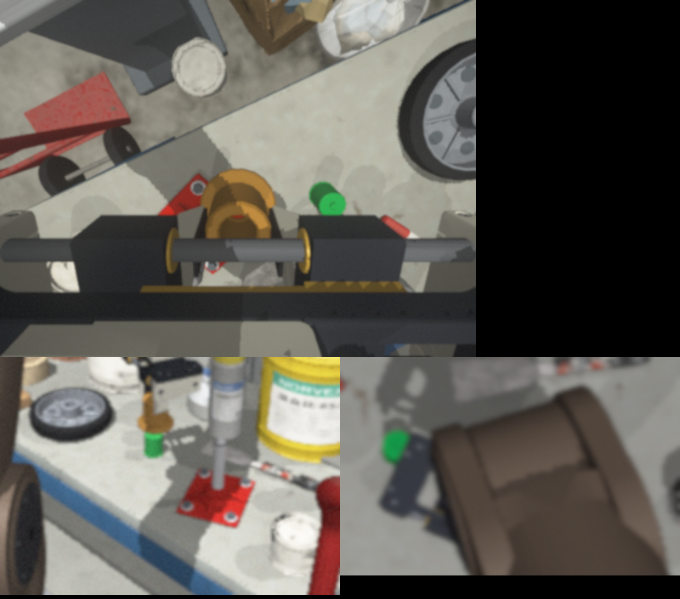

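The montage shows the bush held level in the jaws, (237,205). In the scene crop the bare axle is at (220,465) with the plate around it, and the cap is upright on the bench. I'll use the plate corners to fix the axis.

```bash
python3 - <<'E'
import pickle;from h import *
a=pickle.load(open("v0.pkl","rb"));b=pickle.load(open("v3.pkl","rb"))
for n,i,w in(("top",a["top"],(310,170,380,240)),("scene0",a["scene"],(295,235,360,290)),("scene3",b["scene"],(295,235,360,290))):
    H=hsv(i);m=((H[...,0]<8)|(H[...,0]>172))&(H[...,1]>120)
    o=np.zeros_like(m);o[w[1]:w[3],w[0]:w[2]]=m[w[1]:w[3],w[0]:w[2]];m=big(o)
    hull=cv2.convexHull(np.argwhere(m)[:,::-1].astype(np.int32))
    q=cv2.approxPolyN(hull,4,ensure_convex=True).reshape(-1,2)
    X=ray(i,q,.008);print(n,q.tolist(),X[:,:2].round(4).tolist(),"c",X.mean(0)[:2].round(4),"sides",np.linalg.norm(X-np.roll(X,1,0),axis=1).round(4),"hullrect",np.round(cv2.minAreaRect(ray(i,hull.reshape(-1,2),.008)[:,:2].astype(np.float32))[0],4))
i=b["scene"];P=cloud(i);H=hsv(i)
# axle depth points: z .05-.12 near axis
m=(P[...,2]>.045)&(P[...,2]<.118)&(np.hypot(P[...,0]-.478,P[...,1]-.03)<.03)
A=P[m];print(m.sum(),A.mean(0));c=-i["R"].T@i["t"];r=(A.mean(0)-c)[:2];r/=np.linalg.norm(r)
print("axle axis ~",A.mean(0)[:2]+r*.010*np.pi/4, "near",A.mean(0)[:2])
for z in(.05,.08,.11):
    k=m&(abs(P[...,2]-z)<.008);uv=np.argwhere(k)[:,::-1];print(z,uv.mean(0),(ray(i,uv.mean(0),z)))
bm=(H[...,0]>8)&(H[...,0]<25)&(H[...,1]>130)&(P[...,2]>.12)&(P[...,2]<.22)&(np.hypot(P[...,0]-.413,P[...,1]-.109)<.05)
B=P[bm];print("bush",bm.sum(),B.min(0),B.max(0),B.mean(0))
f=B[B[:,2]<B[:,2].min()+.008];f=f[:,:2]
perp=np.array([-r[1],r[0]])
print("r",r,"bush perp mid",(f@perp).min()/2+(f@perp).max()/2,"tcp perp",np.array([.4126,.109])@perp)
E
```

```text
top [[335, 234], [319, 192], [353, 180], [369, 221]] [[0.4025, 0.0546], [0.5193, 0.0986], [0.5535, 0.0036], [0.4389, -0.0395]] c [0.4785 0.0293] sides [0.101  0.1248 0.1009 0.1224] hullrect [0.479  0.0283]
scene0 [[338, 280], [304, 271], [315, 249], [351, 251]] [[0.4336, -0.0441], [0.398, 0.0486], [0.4963, 0.0897], [0.5624, 0.0036]] c [0.4725 0.0244] sides [0.1374 0.0993 0.1065 0.1086] hullrect [0.4739 0.0262]
scene3 [[338, 280], [303, 271], [315, 249], [351, 249]] [[0.4336, -0.0441], [0.3961, 0.0507], [0.4963, 0.0897], [0.5704, 0.0093]] c [0.4741 0.0264] sides [0.1469 0.1019 0.1075 0.1094] hullrect [0.4743 0.0262]
146 [0.47043994 0.02435765 0.08365914]
axle axis ~ [0.47679715 0.02896969] near [0.47043994 0.02435765]
0.05 [327.23809524 250.85714286] [[0.47143801 0.02553162 0.05      ]]
0.08 [328.03225806 242.87096774] [[0.47052245 0.02379891 0.08      ]]
0.11 [328.43243243 233.86486486] [[0.47161555 0.02509972 0.11      ]]
bush 219 [0.38176646 0.08214338 0.15453495] [0.43325355 0.13351526 0.20172062] [0.39922008 0.10293313 0.17074874]
r [0.80942514 0.58722307] bush perp mid -0.15267993910773198 tcp perp -0.15406089854629568
```

jog_arm(commands="1 0.05 -0.06 0 0 0 0; 1 0.1 -0.12 0 0 0 0; 1 0.07 -0.086 0 0 0 0; 1 0 0 0 0 0 0; 1 0 0 0 0 0 0")

```text
clock: 10.35
position: [0.4788, 0.0293, 0.1852]
ee_rot: [-2.639, -1.704, 0.002]
force: [-0.9, -0.0, -1.6]
width: 0.445
```

```bash
cat > chk.py <<'E'
from h import *; from cell import status,viewer
import sys
i=viewer.get_image("scene");s=status.observe();print(s["position"],s["ee_rot"],s["force"],s["width"])
P=cloud(i);H=hsv(i);c=-i["R"].T@i["t"]
near=np.hypot(P[...,0]-.475,P[...,1]-.028)<.05
bm=(H[...,0]>8)&(H[...,0]<25)&(H[...,1]>130)&(P[...,2]>.02)&near
st=(H[...,1]<60)&near&(P[...,2]>.04)&(P[...,2]<.122)
ys,xs=np.nonzero(bm);print("bush",bm.sum(),"cols",xs.min(),xs.max(),"rows",ys.min(),ys.max(),"z",P[bm][:,2].min(),P[bm][:,2].max())
lo=[((xs[ys==y].min()+xs[ys==y].max())/2,y) for y in range(ys.min(),ys.max()+1)];print("bush mid cols",[l[0] for l in lo])
r=np.array([.8094,.5872])
low=P[bm];low=low[low[:,2]<low[:,2].min()+.009];print("bush near-face r",(low[:,:2]@r).min(),np.median(low[:,:2]@r))
ys,xs=np.nonzero(st)
if len(ys):print("axle cols",[(y,(xs[ys==y].min()+xs[ys==y].max())/2,np.ptp(xs[ys==y])+1) for y in np.unique(ys)])
if len(ys):print("axle r",np.median(P[st][:,:2]@r))
cv2.imwrite(sys.argv[1],cv2.resize(i["pixels"][190:290,270:390],None,fx=4,fy=4,interpolation=2)[:,:,::-1])
E
python3 chk.py pics/s4.png
```

```text
[0.478253   0.03006187 0.18516269] [-2.63764277e+00 -1.70517678e+00  1.57572070e-03] [ 0.25518954  0.55403494 -2.02072391] 0.44711271374388867
bush 230 cols 315 339 rows 182 225 z 0.15337504556720838 0.26560986974090034Traceback (most recent call last):
  File "chk.py", line 9, in <module>
    lo=[((xs[ys==y].min()+xs[ys==y].max())/2,y) for y in range(ys.min(),ys.max()+1)];print("bush mid cols",[l[0] for l in lo])
          ~~~~~~~~~~~~~^^
    return umr_minimum(a, axis, None, out, keepdims, initial, where)
ValueError: zero-size array to reduction operation minimum which has no identity
```

Flange mid column is about 327 against the axle's 328, so it's aligned within a pixel. I'll lower it while watching the force.

jog_arm(commands="1 0 0 -0.03 0 0 0; 1 0 0 -0.03 0 0 0; 1 0 0 -0.02 0 0 0; 1 0 0 -0.01 0 0 0; 1 0 0 -0.01 0 0 0")

```text
clock: 10.9
position: [0.4786, 0.0293, 0.1552]
ee_rot: [-2.639, -1.705, 0.001]
force: [0.4, -0.2, -1.4]
width: 0.444
```

jog_arm(commands="1 0 0 -0.01 0 0 0; 1 0 0 -0.01 0 0 0; 1 0 0 -0.01 0 0 0; 1 0 0 0 0 0 0; 1 0 0 0 0 0 0")

```text
clock: 11.4
position: [0.4788, 0.0291, 0.1467]
ee_rot: [-2.639, -1.704, -0.0]
force: [-0.6, -0.9, -1.6]
width: 0.445
```

Threaded, with no side force. Continuing down.

jog_arm(commands="1 0 0 -0.03 0 0 0; 1 0 0 -0.04 0 0 0; 1 0 0 -0.04 0 0 0; 1 0 0 -0.04 0 0 0; 1 0 0 0 0 0 0")

```text
clock: 11.9
position: [0.4776, 0.029, 0.0997]
ee_rot: [-2.638, -1.704, 0.005]
force: [-0.6, -0.3, -1.9]
width: 0.445
```

jog_arm(commands="1 0 0 -0.03 0 0 0; 1 0 0 -0.03 0 0 0; 1 0 0 -0.02 0 0 0; 1 0 0 -0.01 0 0 0; 1 0 0 0 0 0 0")

```text
clock: 12.4
position: [0.4787, 0.0291, 0.0743]
ee_rot: [-2.639, -1.704, 0.001]
force: [-0.0, -0.9, -2.3]
width: 0.444
```

jog_arm(commands="1 0 0 -0.01 0 0 0; 1 0 0 -0.01 0 0 0; 1 0 0 -0.008 0 0 0; 1 0 0 0 0 0 0; 1 0 0 0 0 0 0")

```text
clock: 12.9
position: [0.4787, 0.0291, 0.0662]
ee_rot: [-2.639, -1.704, 0.0]
force: [0.1, -1.6, -2.5]
width: 0.442
```

jog_arm(commands="1 0 0 -0.003 0 0 0; 1 0 0 -0.003 0 0 0; 1 0 0 0 0 0 0; 1 0 0 0 0 0 0; 1 0 0 0 0 0 0")

```text
clock: 13.4
position: [0.4788, 0.0291, 0.0644]
ee_rot: [2.639, 1.704, 0.0]
force: [0.5, -2.6, -3.0]
width: 0.445
```

jog_arm(commands="1 0 0 -0.003 0 0 0; 1 0 0 -0.002 0 0 0; 1 0 0 0 0 0 0; 1 0 0 0 0 0 0; 1 0 0 0 0 0 0")

```text
clock: 13.9
position: [0.4788, 0.0291, 0.0637]
ee_rot: [-2.639, -1.704, -0.001]
force: [-3.9, -1.7, 12.0]
width: 0.442
```

Contact at the expected height. Releasing, then checking.

jog_arm(commands="-0.5 0 0 0 0 0 0; -0.5 0 0 0 0 0 0; -0.5 0 0 0 0 0 0; -0.5 0 0 0 0 0 0; -0.5 0 0 0 0 0 0")

```text
clock: 14.4
position: [0.4788, 0.0292, 0.0629]
ee_rot: [-2.639, -1.705, -0.0]
force: [-0.1, 0.2, 0.3]
width: 0.745
```

jog_arm(commands="-0.5 0 0 0.06 0 0 0; -0.5 0 0 0.1 0 0 0; -0.5 0 0 0.14 0 0 0; -0.5 0 0 0.14 0 0 0; -0.5 0 0.12 0 0 0 0")

```text
clock: 14.9
position: [0.4821, 0.0614, 0.2002]
ee_rot: [2.642, 1.692, 0.012]
force: [1.0, 1.4, -0.6]
width: 0.75
```

jog_arm(commands="-0.5 0 0.15 0 0 0 0; -0.5 0 0.15 0 0 0 0; -0.5 0 0.15 0 0 0 0; -0.5 0 0.15 0 0 0 0; -0.5 0 0.15 0 0 0 0")

```text
clock: 15.4
position: [0.4784, 0.2919, 0.1949]
ee_rot: [-2.639, -1.704, -0.0]
force: [1.2, 0.1, -0.1]
width: 0.751
```

jog_arm(commands="-0.5 0 0.12 0 0 0 0; -0.5 0 0 0 0 0 0; -0.5 0 0 0 0 0 0; -0.5 0 0 0 0 0 0; -0.5 0 0 0 0 0 0")

```text
clock: 15.9
position: [0.4792, 0.3245, 0.1951]
ee_rot: [2.641, 1.701, -0.0]
force: [-0.0, 0.3, 0.0]
width: 0.75
```

```bash
python3 - <<'E'
from h import *; from cell import status,viewer
import pickle
d={n:viewer.get_image(n) for n in("wrist","scene","top")};pickle.dump(d,open("v5.pkl","wb"))
s=status.observe();print(s["position"],s["width"],s["force"])
i=d["wrist"];P=cloud(i);H=hsv(i)
m=(abs(P[...,2]-.04)<.004)&(np.hypot(P[...,0]-.471,P[...,1]-.397)<.03)
m=big(m);e=ell(m);print("hub",m.sum(),e,ray(i,e[0],.04))
m=(P[...,2]>.024)&(P[...,2]<.05)&(np.hypot(P[...,0]-.471,P[...,1]-.397)<.1);e=ell(big(m));print("tyre",e,ray(i,e[0],.032))
i=d["scene"];P=cloud(i);H=hsv(i)
b=(H[...,0]>8)&(H[...,0]<25)&(H[...,1]>130)&(np.hypot(P[...,0]-.475,P[...,1]-.028)<.05);print("bush z",P[b][:,2].min(),P[b][:,2].max())
o=np.zeros((420,560+240,3),np.uint8);o[:,:560]=d["wrist"]["pixels"];o[:200,560:]=cv2.resize(i["pixels"][190:290,270:390],(240,200));o[200:400,560:]=cv2.resize(d["top"]["pixels"][155:255,290:410],(240,200))
cv2.imwrite("pics/m5.png",o[:,:,::-1])
E
```

```text
[0.47903733 0.32519662 0.19515788] 0.7483441900387802 [ 0.50627379  1.17972661 -0.76421237]
hub 638 ((341.4069519042969, 160.1836395263672), (35.444732666015625, 37.053958892822266), 43.372802734375) [[0.47077502 0.39815976 0.04      ]]
tyre ((339.6861877441406, 153.3746795654297), (153.9897003173828, 161.99278259277344), 40.822723388671875) [[0.46496578 0.40016232 0.032     ]]
bush z 0.0071249878025343985 0.08037954359530143
```

View pics/m5.png

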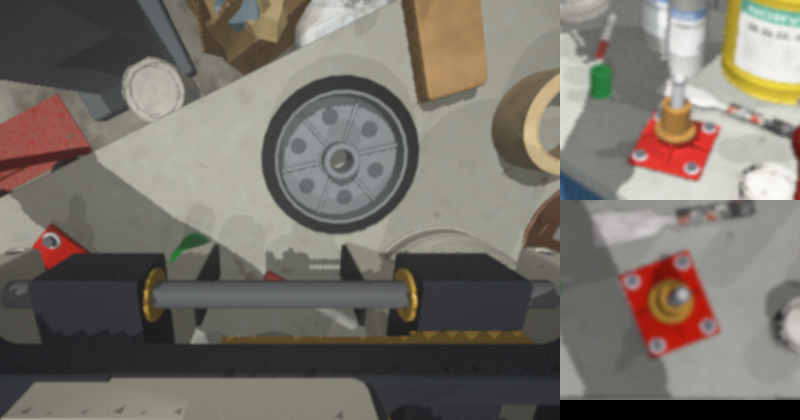

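The bush is fully seated on the shoulder (inset at (680,120)). The wheel hub is at (341,160), world (0.471, 0.3975), with free space round it. Going for the wheel.

jog_arm(commands="-0.5 -0.013 0.121 0 0 0 0; -0.5 -0.013 0.121 0 0 0 0; -0.5 0 0 -0.14 0 0 0; -0.5 0 0 -0.14 0 0 0; -0.5 0 0 0 0 0 0", force=60)

```text
clock: 16.55
position: [0.468, 0.3961, 0.1061]
ee_rot: [2.637, 1.703, -0.014]
force: [-0.9, -0.3, 0.6]
width: 0.75
```

jog_arm(commands="-0.5 0 0 -0.14 0 0 0; -0.5 0 0 -0.08 0 0 0; -0.5 0 0 -0.06 0 0 0; -0.5 0 0 0 0 0 0; -0.5 0 0 0 0 0 0")

```text
clock: 17.05
position: [0.472, 0.399, 0.0287]
ee_rot: [-2.639, -1.703, -0.002]
force: [0.1, -0.6, 1.6]
width: 0.749
```

jog_arm(commands="-0.5 -0.003 -0.004 -0.01 0 0 0; -0.5 0 0 -0.01 0 0 0; -0.5 0 0 0 0 0 0; 1 0 0 0 0 0 0; 1 0 0 0 0 0 0", force=60)

```text
clock: 17.55
position: [0.4701, 0.3976, 0.0212]
ee_rot: [-2.639, -1.704, -0.0]
force: [0.3, 0.2, 0.3]
width: 0.623
```

jog_arm(commands="1 0 0 0 0 0 0; 1 0 0 0 0 0 0; 1 0 0 0 0 0 0; 1 0 0 0 0 0 0; 1 0 0 0 0 0 0")

```text
clock: 18.05
position: [0.4703, 0.3979, 0.0211]
ee_rot: [-2.639, -1.704, -0.001]
force: [1.8, 1.3, -0.2]
width: 0.399
```

jog_arm(commands="1 0 0 0.02 0 0 0; 1 0 0 0.02 0 0 0; 1 0 0 0.06 0 0 0; 1 0 0 0.06 0 0 0; 1 0 0 0.06 0 0 0")

```text
clock: 18.55
position: [0.4696, 0.3968, 0.0875]
ee_rot: [2.639, 1.704, -0.002]
force: [0.0, -0.2, -5.6]
width: 0.398
```

jog_arm(commands="1 0 0 0.1 0 0 0; 1 0 0 0.12 0 0 0; 1 0 0 0.08 0 0 0; 1 0 -0.05 0 0 0 0; 1 0 -0.1 0 0 0 0")

```text
clock: 19.05
position: [0.469, 0.3536, 0.1768]
ee_rot: [-2.635, -1.708, -0.001]
force: [0.1, -0.6, -6.6]
width: 0.398
```

jog_arm(commands="1 0 -0.14 0 0 0 0; 1 0 -0.14 0 0 0 0; 1 0 -0.14 0 0 0 0; 1 0 -0.14 0 0 0 0; 1 0 -0.14 0 0 0 0")

```text
clock: 19.55
position: [0.4683, 0.1395, 0.1759]
ee_rot: [-2.639, -1.703, 0.004]
force: [0.9, -0.3, -6.0]
width: 0.398
```

jog_arm(commands="1 0 -0.1 0 0 0 0; 1 0 -0.06 0 0 0 0; 1 0 0 0 0 0 0; 1 0 0 0 0 0 0; 1 0 0 0 0 0 0")

```text
clock: 20.05
position: [0.4694, 0.095, 0.1764]
ee_rot: [-2.638, -1.705, 0.001]
force: [-0.2, 0.7, -4.8]
width: 0.399
```

```bash
python3 - <<'E'
from h import *; from cell import status,viewer
import pickle
d={n:viewer.get_image(n) for n in("wrist","scene")};pickle.dump(d,open("v6.pkl","wb"))
s=status.observe();print(s["position"],s["ee_rot"],s["width"],s["force"])
o=np.zeros((420,800,3),np.uint8);o[:,:560]=d["wrist"]["pixels"];o[:300,560:]=cv2.resize(d["scene"]["pixels"][165:290,270:370],(240,300));
cv2.imwrite("pics/m6.png",o[:,:,::-1])
i=d["scene"];P=cloud(i);H=hsv(i)
m=(P[...,2]>.15)&(P[...,2]<.2)&(H[...,2]<70)&(np.hypot(P[...,0]-s["position"][0],P[...,1]-s["position"][1])<.1);m=big(m)
x=np.nonzero(m.any(0))[0];y=np.nonzero(m.any(1))[0];print("tyre cols",x.min(),x.max(),"rows",y.min(),y.max(),P[m].min(0),P[m].max(0))
E
```

```text
[0.46966948 0.09526714 0.1766262 ] [-2.63746746e+00 -1.70629680e+00  8.08969576e-04] 0.40032971215915636 [ 0.66141437  0.45557453 -4.63032071]
tyre cols 280 338 rows 194 226 [0.38126882 0.01130947 0.16011647] [0.5362558  0.17163718 0.1898748 ]
```

View pics/m6.png

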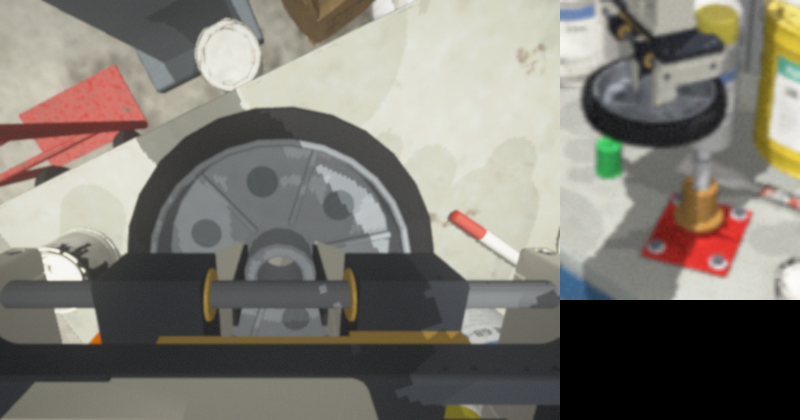

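The wheel is level in the jaws (hub at (280,265)), and the bush and axle are clear below it. Moving over the axle.

jog_arm(commands="1 0.01 -0.06 0 0 0 0; 1 0.01 -0.1 0 0 0 0; 1 0.01 -0.06 0 0 0 0; 1 0 0 0 0 0 0; 1 0 0 -0.02 0 0 0")

```text
clock: 20.65
position: [0.4796, 0.0291, 0.1712]
ee_rot: [2.639, 1.704, 0.002]
force: [0.4, 1.5, -4.8]
width: 0.397
```

```bash
python3 - <<'E'
from h import *; from cell import status,viewer
i=viewer.get_image("scene");s=status.observe();print(s["position"],s["ee_rot"],s["force"])
P=cloud(i);H=hsv(i)
m=(P[...,2]>.14)&(P[...,2]<.19)&(H[...,2]<70)&(np.hypot(P[...,0]-.478,P[...,1]-.029)<.1);m=big(m)
x=np.nonzero(m.any(0))[0];print("tyre cols",x.min(),x.max(),(x.min()+x.max())/2)
cv2.imwrite("pics/s7.png",cv2.resize(i["pixels"][165:290,270:390],None,fx=4,fy=4,interpolation=2)[:,:,::-1])
K,R,t=i["camera_matrix"],i["R"],i["t"]
for Q in((.4787,.0291,.1),(.4787,.0291,.165)):
    q=K@(R@np.array(Q)+t);print("proj",q[:2]/q[2])
E
```

```text
[0.47871618 0.02957763 0.16986458] [-2.63738251e+00 -1.70583259e+00  6.05168605e-04] [-0.33989466  0.37209938 -7.19553215]
tyre cols 300 360 330.0
proj [328.68988999 235.08972302]
proj [329.88043179 215.70542618]
```

Tyre mid column is 330 against a predicted 329.9, so it's aligned. Lowering.

jog_arm(commands="1 0 0 -0.03 0 0 0; 1 0 0 -0.03 0 0 0; 1 0 0 -0.02 0 0 0; 1 0 0 -0.01 0 0 0; 1 0 0 0 0 0 0")

```text
clock: 21.2
position: [0.4787, 0.0285, 0.1433]
ee_rot: [-2.639, -1.704, 0.002]
force: [0.5, -0.6, -5.1]
width: 0.395
```

jog_arm(commands="1 0 0 -0.01 0 0 0; 1 0 0 -0.01 0 0 0; 1 0 0 -0.01 0 0 0; 1 0 0 0 0 0 0; 1 0 0 0 0 0 0")

```text
clock: 21.7
position: [0.479, 0.0285, 0.1349]
ee_rot: [-2.639, -1.704, 0.0]
force: [0.4, -0.8, -5.3]
width: 0.397
```

jog_arm(commands="1 0 0 -0.02 0 0 0; 1 0 0 -0.03 0 0 0; 1 0 0 -0.03 0 0 0; 1 0 0 -0.01 0 0 0; 1 0 0 0 0 0 0")

```text
clock: 22.2
position: [0.4785, 0.0284, 0.1071]
ee_rot: [-2.639, -1.704, 0.002]
force: [-0.0, 0.3, -5.0]
width: 0.4
```

jog_arm(commands="1 0 0 -0.008 0 0 0; 1 0 0 -0.006 0 0 0; 1 0 0 0 0 0 0; 1 0 0 0 0 0 0; 1 0 0 0 0 0 0")

```text
clock: 22.7
position: [0.4791, 0.0285, 0.1039]
ee_rot: [2.639, 1.704, 0.001]
force: [-0.3, 0.2, -5.8]
width: 0.393
```

jog_arm(commands="1 0 0 -0.006 0 0 0; 1 0 0 -0.005 0 0 0; 1 0 0 0 0 0 0; 1 0 0 0 0 0 0; 1 0 0 0 0 0 0")

```text
clock: 23.2
position: [0.479, 0.0285, 0.1004]
ee_rot: [-2.639, -1.704, 0.0]
force: [-0.7, 0.1, -5.1]
width: 0.399
```

jog_arm(commands="1 0 0 -0.003 0 0 0; 1 0 0 -0.003 0 0 0; 1 0 0 0 0 0 0; 1 0 0 0 0 0 0; 1 0 0 0 0 0 0")

```text
clock: 23.7
position: [0.4792, 0.0285, 0.099]
ee_rot: [2.639, 1.704, 0.001]
force: [-2.9, -0.3, 4.9]
width: 0.398
```

Contact, with the weight carried by the bush. Releasing and backing off.

jog_arm(commands="-0.5 0 0 0 0 0 0; -0.5 0 0 0 0 0 0; -0.5 0 0 0 0 0 0; -0.5 0 0 0 0 0 0; -0.5 0 0 0 0 0 0")

```text
clock: 24.2
position: [0.4791, 0.0285, 0.0986]
ee_rot: [2.639, 1.704, 0.0]
force: [-0.7, 0.5, 1.4]
width: 0.738
```

jog_arm(commands="-0.5 0 0 0.05 0 0 0; -0.5 0 0 0.1 0 0 0; -0.5 0 0 0.1 0 0 0; -0.5 0 0 0.1 0 0 0; -0.5 0 0.1 0 0 0 0")

```text
clock: 24.7
position: [0.4815, 0.0554, 0.2075]
ee_rot: [2.642, 1.695, 0.009]
force: [0.6, 0.5, -0.7]
width: 0.747
```

jog_arm(commands="-0.5 0 0.15 0 0 0 0; -0.5 0 0.15 0 0 0 0; -0.5 0 0.15 0 0 0 0; -0.5 0 0.15 0 0 0 0; -0.5 0 0.1 0 0 0 0")

```text
clock: 25.2
position: [0.4782, 0.2723, 0.2035]
ee_rot: [-2.636, -1.708, -0.001]
force: [-0.2, -0.0, -0.9]
width: 0.752
```

jog_arm(commands="-0.5 0 0 0 0 0 0; -0.5 0 0 0 0 0 0; -0.5 0 0 0 0 0 0; -0.5 0 0 0 0 0 0; -0.5 0 0 0 0 0 0")

```text
clock: 25.7
position: [0.4793, 0.2674, 0.2038]
ee_rot: [2.64, 1.702, 0.0]
force: [0.4, 0.1, 0.1]
width: 0.752
```

```bash
python3 - <<'E'
from h import *; from cell import status,viewer
d={n:viewer.get_image(n) for n in("scene","top")}
s=status.observe();print(s["clock"],s["position"],s["force"])
i=d["top"];P=cloud(i);H=hsv(i)
ax=np.array([.4785,.029]);q=np.hypot(P[...,0]-ax[0],P[...,1]-ax[1])
m=(q<.1)&(P[...,2]>.09)&(P[...,2]<.125);T=P[(q>.068)&(q<.08)&(P[...,2]>.095)&(P[...,2]<.125)]
e=ell(big(m));print("tyre",e,ray(i,e[0],.11))
A=np.linalg.lstsq(np.c_[T[:,:2]-ax,np.ones(len(T))],T[:,2],rcond=None)[0];print("rim plane slope,z",A,len(T))
hb=P[(q>.012)&(q<.017)];print("hub top z",np.median(hb[:,2]))
g=(H[...,0]>45)&(H[...,0]<80)&(H[...,1]>130)&(P[...,2]<.07)&(np.hypot(P[...,0]-.5,P[...,1]-.2)<.06);print("cap",g.sum(),np.median(P[g],0) if g.any() else 0)
o=np.zeros((420,800,3),np.uint8);o[:400,:400]=cv2.resize(d["top"]["pixels"][140:260,290:410],(400,400));o[:400,400:]=cv2.resize(d["scene"]["pixels"][180:300,260:380],(400,400))
cv2.imwrite("pics/f.png",o[:,:,::-1])
E
```

```text
25.8 [0.47923401 0.26785048 0.20378805] [ 0.46194179 -0.30276645  0.59483716]
tyre ((349.1262512207031, 202.6503448486328), (65.743408203125, 66.4881362915039), 102.87535095214844) [[0.47820291 0.02974334 0.11      ]]
rim plane slope,z [-1.08433728e-04 -1.92203164e-04  1.09342502e-01] 877
hub top z 0.11743025779068483
cap 0 0
```

View pics/f.png

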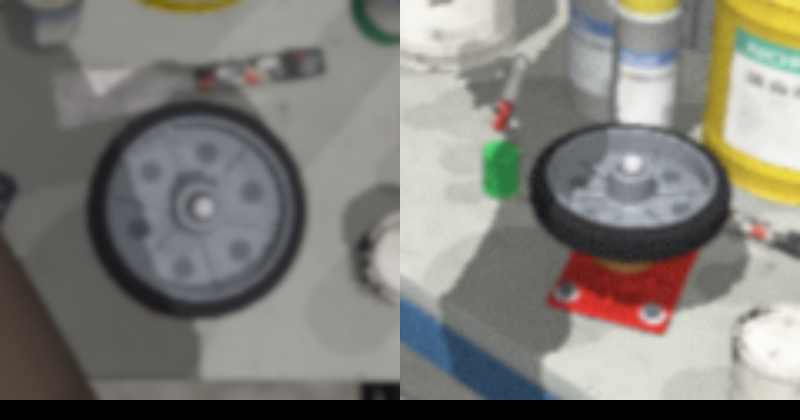

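The wheel is home and level: tyre centre (200,208) in the left half, axle tip showing through the hub. The cap stands clear at (500,168) in the right half. Handing in.

```bash
python3 -c "
from cell import arm
print(arm.sign_off())"
```

```text
the job is handed in; nothing more can be done
None
```

The job is handed in, at about 26 s of the 67 s allowed. No verdict was reported, so what follows rests on my own checks.

- **Cap:** I pulled it off the axle and stood it on the bench at about (0.50, 0.20), roughly 0.17 m from the axle. The last top view did not show it because the arm was in the way, so my colour check there found nothing. The scene view shows it upright and clear of the bracket.
- **Bush:** It is on the axle, flange down. It touched the shoulder at the expected height (12 N), and the picture taken before the wheel went on shows it seated.
- **Wheel:** It touched the bush at the expected height (about 10 N change in force). The last check put the hub top at 117.4 mm (nominal 118) and the tyre top at 109.3 mm (nominal 110). Tilt was under 0.001 rad and the centre within about 1 mm of the axis.
- **Tin and sanding block:** I never came near either one, but I did not measure their positions again at the end.
- **Disagreement:** Early estimates of the axle position differed by up to about 6 mm between cameras. I took a position from the top and scene views; both parts went on with side forces under 4 N.

The gripper ended open and well away from everything.

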